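Set a sample cup under the spot extractor and draw its nozzle out to the mark

TASK

Stand the amber sample cup upright and centred on the narrow dark steel pedestal and let go of it. Then press the blue lock button on the extractor stand so that its telescoping nozzle arm springs free, take hold of the arm and draw it out until its orange pointer is level with the red mark on the scale, which brings the nozzle over the cup. The arm is sprung and pulls back, so finish while still holding it still at the mark; leave the cup standing and the timer, bottle and dish where they are.

Things in the scene. Friction and masses are not known exactly. Their poses are not given: they have to be found in the camera images.
- cup: open straight-sided amber glass cup, 44 mm outside diameter, 55 mm tall, wall 3 mm, about 90 g (may differ by a third), loose, upright on the bench at the start. Origin: centre of its underside; z points up out of its mouth.
- pedestal: fixed round dark steel pedestal, 50 mm tall: foot 72 mm in diameter, slender neck 22 mm, flat top only 34 mm in diameter. Origin: centre of its underside on the bench. Its x axis points the way the arm extends.
- pedestal_top (a point): centre of the pedestal's flat 34 mm top, 50 mm above the bench; the cup's underside goes here.
- stand: fixed extractor stand. Origin on the bench, centre of its 130 x 110 x 14 mm foot; x points the way the arm extends, z up. A post carries a level white tube (36 mm across, axis 165 mm up) from x = -210 to +30 mm, a 68 mm filter can behind it to -280. Grey lock boss at x = 0, 34 mm square, top 188 mm up. White scale flange, ticks 10 mm apart, x -200 to +20, y -15 to -51 mm, top 164 mm up.
- boom (a joint): extension in m of the telescoping arm (220 g) along the stand's +x: 0 = locked home, 0.17 = stop. Locked it does not move. When the button is pressed it springs out about 20 mm (rest near 0.025) and stays free after the button is let go. Further out it works against a 45 N/m spring (about 6 N at 0.15); let go, it runs back to about 0.025.
- boom_grip (a point): where to hold the arm's upright red grip knob: a cylinder 18 mm in diameter standing up from the arm, its top 225 mm above the bench, free from 183 mm up; this point is on its axis, 206 mm above the bench. It moves with the arm: at extension 0 it is 75 mm ahead (+x) of the stand's origin.
- boom_nozzle (a point): centre of the downward mouth (60 mm) of the white nozzle at the arm's end, 130 mm above the bench; nozzle top 182 mm. It is 60 mm ahead (stand +x) of the grip knob's axis; with the pointer at the mark it is above the pedestal's centre.
- boom_pointer (a point): tip of the small orange pointer (3 mm wide) on the arm, which runs over the scale flange, 165 mm above the bench. It moves with the arm, 245 mm behind the grip knob.
- mark: red mark clip fixed on the scale flange: a red line 4 mm wide across the scale. Origin: middle of the line, 165 mm above the bench; x points the way the arm extends. The pointer is at the mark when both have the same position along this x (the pointer's tip stays 8 mm to the side), at an extension of 0.10 to 0.15.
- lock_top (a point): centre of the top of the round blue lock button, 22 mm in diameter, 198 mm above the bench at rest, pressed straight down.
- lock (a joint): travel in m of the lock button: 0 = up, 0.006 = fully down. It springs back up; about 1.4 N starts it and 5 N takes it fully down. The arm is freed at about 0.005.
- timer: bystander: white timer 50 x 72 x 16 mm lying on the bench. Origin: centre of its underside.
- bottle: bystander: white bottle with a red band, 52 mm in diameter, 93 mm tall. Origin: centre of its underside.
- dish: bystander: closed flat glass dish, 90 mm in diameter, 14 mm high. Origin: centre of its underside.
Mind the look-alikes: they are no part of the job. Of the things that look like the cup, take the one that is farthest from the robot's base at the start. What is shaped like the pedestal but green is not meant.

How it is judged (in metres and radians):
On the way, in this order (a step that is already met when the one before it is completed fails the run):
1. the cup stands upright and centred on the pedestal, let go, with the arm still locked home (horizontal distance between cup and pedestal_top below 0.01 m and distance between cup and pedestal_top below 0.0115 m and angle between cup's own z axis and vertical below 0.1 rad and linear speed of cup below 0.02 m/s and contact force between cup and pedestal above 0.2 N and contact force between cup and the fingers below 0.05 N and value of joint boom below 0.005 m), for 0.3 s.
2. the lock button has been pressed and the arm has sprung free (value of joint boom above 0.012 m), for 0.1 s.
3. the arm is held by the gripper with its pointer at the mark (x of boom_pointer in the frame of mark between -0.005 and 0.005 m and contact force between the fingers and boom above 0.5 N), for 0.2 s.
At the end, for the whole second after the job is handed in: The gripper holds the telescoping arm still (under 10 mm/s, finger force on it over 0.5 N) with its pointer within 5 mm of the red mark along the scale, and the cup stands upright (within 0.1 rad), untouched and at rest on the pedestal, its centre within 10 mm of the pedestal's (all of step 3 and horizontal distance between cup and pedestal_top below 0.01 m and distance between cup and pedestal_top below 0.0115 m and angle between cup's own z axis and vertical below 0.1 rad and linear speed of cup below 0.02 m/s and contact force between cup and pedestal above 0.2 N and contact force between cup and the fingers below 0.05 N and velocity of joint boom between -0.01 and 0.01 m/s); the arm keeps its last pose, push and grip.
It fails at once if the timer is moved by more than 20 mm (distance of timer from where it was at the start of the episode above 0.02 m).
It fails at once if the white bottle is moved by more than 20 mm (distance of bottle from where it was at the start of the episode above 0.02 m).
It fails at once if the glass dish is moved by more than 20 mm (distance of dish from where it was at the start of the episode above 0.02 m).
It also fails if it takes over 70 s, if anything falls off the work surface, if the arm or the gripper's body presses on something with over 40 N, if the wrist force passes 120 N, or if a joint passes its speed limit or range.

ROBOT

A 6-joint arm with a two-finger parallel gripper is mounted at the origin on the work surface. World frame = base frame: x ahead of the robot, y to its left, z up, the work surface at z = 0. Lengths are in mm, angles in degrees, forces in N, time in s.
With the tool pointing down it reaches from about 350 to 850 mm from the base axis. Payload 8.1 kg.
Tool frame: the origin (TCP) lies between the finger pads; the fingertips stand r.nose_length ahead of it and the grasp point (between the pads) lies 3 mm ahead of it (r.nose_length is the distance from the TCP to the fingertips, in mm); x points along the fingers, y is the direction in which the jaws open and shut, and the axes are right-handed (so a half turn about x gives the same grasp; the last joint's range is limited). The gripper opens to 85 mm and grips with 20 to 120 N. Pads are 22 mm wide; open, the fingers measure 114 mm over their backs; the gripper's body (76 mm by 85 mm) begins 54 mm behind the grasp point. The pads swing forward as they close: fully open they stand 13 mm farther back than shut.
Start: joints at [58.763, 7.471, 85.268, -0, 87.261, -4.893], TCP at [266.242, 537.7, 253.292] pointing down, gripper open.
Joint ranges: [-169.43, 169.43], [-51.17, 129.36], [1.28, 143.12], [-76.62, 256.62], [0, 156.53], [-152.29, 152.29]. Speed limits (degrees/s): [136.94, 136.94, 159.86, 180, 180, 180].

INTERFACE

Orientations are given as [roll, pitch, yaw] about the fixed x, y, z axes, in that order (R = Rz(yaw) Ry(pitch) Rx(roll)).
In Python, from bench import sense, optics, order, r gives the robot as it stands.
- The arm moves only by the tool carry_out, never from a script. Its argument "commands" is one flat list of numbers, 7 for each row, row after row: the shift along the tool's x, y, z in m, then the turn, a rotation vector about the tool's x, y, z in degrees, then the closure, from -1 (fully open) to 1 (shut), so that 0 is half open. A call has 1 to 12 rows; each row is the pose to reach, as a shift and turn from the pose measured when the call began, along the tool's axes at that moment; what a row does not reach only later rows make up. A row lasts 1/8 s, in which the tool goes at most 62.5 mm and 10.7 degrees, less where a joint would pass 70% of its speed; a pose out of reach is approached as far as the arm can. A call with a gripper value outside its range is refused whole. The fingers move at their own pace and stop on an object; "grip_force" is the grip in N (left out, the last holds). Time passes only in rows, so rows that repeat a pose let the fingers close. It gives the time, the measured TCP pose, the force and the opening at its end, in the units of the state.
- sense(): the state, without advancing time (a new reading comes with each control period).
- optics.snapshot(name): name is "scene" or "top" or "wrist"; returns (picture, depth): 384x512x3 uint8, red, green, blue; 384x512 float32, mm along the optical axis (not along the pixel's ray), 0 where there is no reading.
- optics.calibration(name): a dict with "mtx" (3x3 intrinsics, pixels), "extrinsics" (4x4, takes a point from camera to world coordinates). Camera axes: x right, y up, looking along -z (the intrinsics and any distortion apply to the point x, -y, -z); pixel columns grow to the right and rows downward; lengths in mm; the calibration is good to about 2 mm. A picture is of the moment at which its call begins: read the wrist's pose just before it. calibration takes no time and is no camera call; for the wrist camera it gives the pose at the moment of the call.
- order.hand_in(): hands the job in, once; it reports no verdict.
The state is a dict: "time": time; "joint_pos": joint angles; "qd": joint speeds; "joint_efforts": joint torques, N m; "tool_pos": TCP position; "tcp_rot": TCP orientation; "ft_force": force on the tool from outside, world axes, zero at the start; "wrist_torque": the same for the moment, N m; "finger_gap": finger opening in mm.
Only numpy, scipy, OpenCV 4.12 (cv2) and the standard library are available. Lean on these libraries where they do the work, as an engineer would, in place of code of your own. Each camera call takes 0.05 s, during which the arm holds its last target. There are 200 camera calls.

## Working session

There is one attempt and no reset: what is moved stays moved. The work goes in short steps, Python scripts to look and compute and a tool call to move; the robot and the scene stay as the last step left them, time stands still between calls to the robot, and variables do not carry over. Pictures are saved under pics/ and viewed, about 8 in all and at most 12, crops included, and the job is handed in when it is done.

Besides the shell and the picture viewer there is one more tool, called as name(argument=value, ...) on one line, values as JSON. carry_out: Moves the arm, as the interface text tells. Its arguments: {"type":"object","properties":{"commands":{"type":"array","items":{"type":"number"}},"grip_force":{"type":"number"}},"required":["commands"]}

```bash
mkdir -p pics; cat > h.py <<'E'
import numpy as np, cv2
from bench import sense, optics, order, r
def snap(n):
    c=optics.calibration(n); p,d=optics.snapshot(n); return p,d,c
def ray(c,u,v):
    K=np.array(c['mtx']);E=np.array(c['extrinsics'])
    d=np.array([(u-K[0,2])/K[0,0],-(v-K[1,2])/K[1,1],-1.]); return E[:3,3],E[:3,:3]@d
def onz(c,u,v,z):
    o,d=ray(c,u,v); return o+d*(z-o[2])/d[2]
def cloud(d,c):
    v,u=np.mgrid[:384,:512];K=np.array(c['mtx']);E=np.array(c['extrinsics'])
    P=np.stack([(u-K[0,2])/K[0,0]*d,-(v-K[1,2])/K[1,1]*d,-d],-1); return P@E[:3,:3].T+E[:3,3]
def save(n,p): cv2.imwrite('pics/'+n+'.png',cv2.cvtColor(p,cv2.COLOR_RGB2BGR))
E
python3 - <<'E'
from h import *
print(r.nose_length, sense())
ims=[]
for n in('scene','top'):
    p,d,c=snap(n); np.savez(n+'.npz',p=p,d=d); print(n,{k:np.round(v,2).tolist() if k!='x' else v for k,v in c.items()})
    save(n,cv2.resize(p,(800,600),interpolation=cv2.INTER_CUBIC))
E
```

```text
22.0 {'time': 0.0, 'joint_pos': array([ 5.87633506e+01,  7.51426392e+00,  8.53297924e+01,  4.49401566e-04,
        8.72614859e+01, -4.89405328e+00]), 'qd': array([ 0.10124797,  0.02795847,  0.05945807, -0.05558802, -0.06463319,
       -0.03597632]), 'joint_efforts': array([ 2.15331987e-03, -5.69375753e+01, -5.00570655e+01, -3.74956908e-04,
        1.47185469e-02, -9.84151939e-05]), 'tool_pos': array([265.96366544, 537.2623822 , 252.24827771]), 'tcp_rot': array([ -95.13771835,   89.89445681, -121.48033639]), 'ft_force': array([-0.44518153, -0.64967482, -0.34698143]), 'wrist_torque': array([-0.04579156,  0.01828098,  0.00539234]), 'finger_gap': 85.29523353364159}
scene {'mtx': [[385.91, 0.0, 257.91], [0.0, 385.91, 193.9], [0.0, 0.0, 1.0]], 'extrinsics': [[0.27, -0.53, 0.81, 1257.25], [0.96, 0.14, -0.23, -195.45], [0.01, 0.84, 0.54, 609.21], [0.0, 0.0, 0.0, 1.0]]}
top {'mtx': [[428.76, 0.0, 263.57], [0.0, 428.76, 194.75], [0.0, 0.0, 1.0]], 'extrinsics': [[-0.02, 0.99, -0.11, 478.41], [-1.0, -0.02, -0.0, -13.11], [-0.0, 0.11, 0.99, 1106.58], [0.0, 0.0, 0.0, 1.0]]}
```

View pics/scene.png

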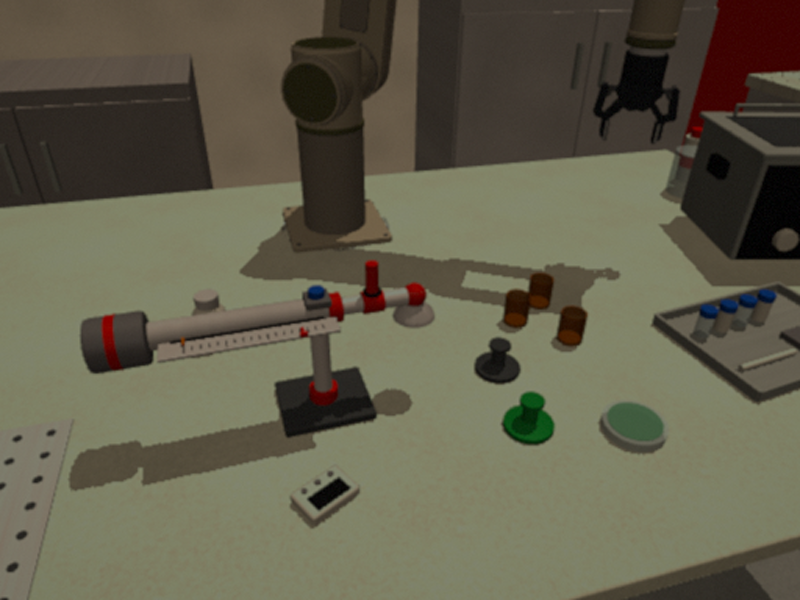

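View pics/top.png

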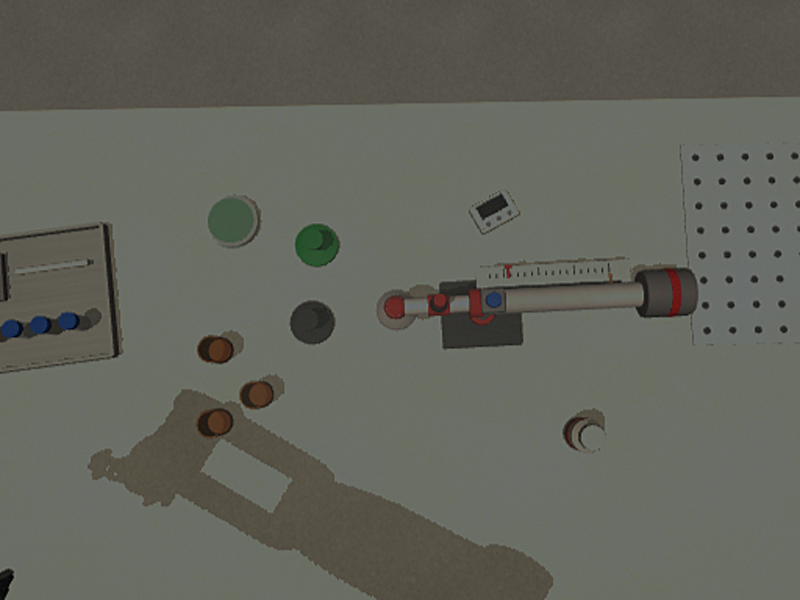

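Scene: the stand (left) has its arm extending toward +y, with the button at about (318,292) and the knob at (372,280). Three amber cups are at (516,308), (540,290) and (572,326), the dark pedestal is at (498,360), and a green look-alike sits beside it. In the top view the cup farthest from the base is the one at (215,349), the pedestal is at (312,322), the knob at (438,303), the button at (494,299), the red mark at (508,271) and the pointer at (611,277).

```bash
cat > m.py <<'E'
from h import *
Z={n:np.load(n+'.npz') for n in('scene','top')}
C={n:optics.calibration(n) for n in Z}
def show(lab,n,mask,minA=6):
    P=cloud(Z[n]['d'],C[n]); k,L,S,ce=cv2.connectedComponentsWithStats(mask.astype(np.uint8))
    for i in range(1,k):
        if S[i,4]<minA: continue
        m=(L==i)&(Z[n]['d']>0); Q=P[m]
        if len(Q)==0: print(lab,n,ce[i].round(1),S[i,4],'nodepth'); continue
        t=Q[Q[:,2]>Q[:,2].max()-5]
        print(lab,n,'px',ce[i].round(1),'A',S[i,4],'mean',Q.mean(0).round(1),'zmax',Q[:,2].max().round(1),'topmean',t.mean(0).round(1),'mid',((t.min(0)+t.max(0))/2).round(1),len(t))
for n in Z:
    H=cv2.cvtColor(Z[n]['p'],cv2.COLOR_RGB2HSV).astype(int); h,s,v=H[...,0],H[...,1],H[...,2]
    show('amber',n,(h>3)&(h<16)&(s>140)&(v>40),40)
    show('blue',n,(h>105)&(h<125)&(s>140)&(v>50))
    show('red',n,((h<4)|(h>174))&(s>150)&(v>60))
    show('orange',n,(h>8)&(h<20)&(s>130)&(v>90),3)
    P=cloud(Z[n]['d'],C[n])
    show('ped',n,(P[...,2]>40)&(P[...,2]<60)&(v<60)&(s<90)&(P[...,1]>-50)&(P[...,1]<300),20)
E
python3 m.py
```

```text
amber scene px [337.2 192. ] A 451 mean [446.9 268.5  34.6] zmax 61.3 topmean [450.4 268.6  57.7] mid [441.1 273.1  58.8] 50
amber scene px [365.  208.3] A 270 mean [538.5 303.8  34.7] zmax 60.1 topmean [537.9 306.1  57. ] mid [533.6 307.4  57.6] 31
blue scene px [202.1 185.7] A 42 mean [ 590.9 -120.4  200.1] zmax 201.9 topmean [ 590.9 -120.6  200.2] mid [ 589.9 -120.6  199.8] 41
blue scene px [490.8 187.7] A 45 mean [567.2 667.1  58.9] zmax 62.0 topmean [567.  667.1  58.9] mid [566.2 667.7  59.5] 44
blue scene px [479.1 191.3] A 50 mean [573.3 623.5  58. ] zmax 61.9 topmean [572.6 622.6  58.8] mid [572.4 622.8  59.5] 43
blue scene px [466.6 194.4] A 50 mean [578.6 578.3  58.7] zmax 61.8 topmean [577.9 578.1  59. ] mid [577.9 578.3  59.3] 46
blue scene px [453.6 197.7] A 53 mean [582.8 534.3  58.2] zmax 60.7 topmean [582.8 533.7  58.6] mid [582.  533.5  58.5] 51
red scene px [468.4  42. ] A 2092 mean [-1178.5  2079.6    33.6] zmax 296.4 topmean [-1302.8  2097.    294.8] mid [-1299.2  2098.4   294.2] 5
red scene px [484.    1.1] A 8 mean [-1157.3  2094.4   304.8] zmax 314.6 topmean [-
[... 3272 characters left out ...]
5.4 176.5] zmax 184.3 topmean [584.1 -45.9 180.9] mid [585.6 -47.1 181.9] 15
red top px [281.3 191.5] A 50 mean [585.7 -47.4 224.6] zmax 231.1 topmean [584.8 -46.8 227.9] mid [585.3 -46.6 228.8] 25
red top px [252.5 196.2] A 118 mean [581.9  13.8 180.1] zmax 186.2 topmean [583.6  13.8 183.2] mid [583.3  13.7 183.8] 50
red top px [308.6 204.6] A 41 mean [ 574.5 -122.6   35.1] zmax 40.4 topmean [ 574.1 -120.9   37.2] mid [ 574.5 -122.2   37.9] 18
orange top px [390.2 176.8] A 5 mean [ 620.8 -290.   170.7] zmax 171.5 topmean [ 620.8 -290.   170.7] mid [ 621.4 -290.5  170.6] 5
ped top px [196.5 204.4] A 150 mean [578.2 156.3  51.6] zmax 57.6 topmean [579.6 157.6  53.6] mid [577.7 157.1  55.1] 58
```

```bash
cat > g.py <<'E'
from h import *
from scipy.spatial.transform import Rotation as R
e=np.array([-0.0365,0.9993,0]) # arm direction, jaw axis
def plan(*tg):
    s=sense(); r0=R.from_euler('xyz',s['tcp_rot'],degrees=True); M=r0.as_matrix()
    print('t',s['time'],'tcp',s['tool_pos'].round(1),'gap',round(s['finger_gap'],1),'F',s['ft_force'].round(1),'jaw',M[:,1].round(3),'x',M[:,0].round(3))
    sg=1 if M[:,1]@e>0 else -1
    x=np.array([0,0,-1.]); y=sg*e; T=np.stack([x,y,np.cross(x,y)],1)
    rv=(r0.inv()*R.from_matrix(T)).as_rotvec(degrees=True)
    for t in tg: print(t,'->',(M.T@(np.array(t)-s['tool_pos'])/1000).round(4),rv.round(2))
if __name__=='__main__':
    import sys; plan(*eval(sys.argv[1]))
E
python3 g.py "[(534,306,160),(534,306,38)]"
```

```text
t 0.1 tcp [266.  537.3 252.4] gap 85.2 F [-0.9 -0.2 -0.8] jaw [ 0.444  0.896 -0.002] x [-0.001 -0.001 -1.   ]
(534, 306, 160) -> [ 0.0925 -0.0882  0.3428] [-28.44  -0.03   0.09]
(534, 306, 38) -> [ 0.2145 -0.088   0.3429] [-28.44  -0.03   0.09]
```

carry_out(commands=[0.05,-0.0882,0.3428,-28.44,0,0,-1,0.05,-0.0882,0.3428,-28.44,0,0,-1,0.05,-0.0882,0.3428,-28.44,0,0,-1,0.05,-0.0882,0.3428,-28.44,0,0,-1,0.05,-0.0882,0.3428,-28.44,0,0,-1,0.05,-0.0882,0.3428,-28.44,0,0,-1,0.0925,-0.0882,0.3428,-28.44,0,0,-1,0.0925,-0.0882,0.3428,-28.44,0,0,-1,0.0925,-0.0882,0.3428,-28.44,0,0,-1], grip_force=25)

```text
time: 1.23
tool_pos: [533.7, 306.5, 160.7]
tcp_rot: [-129.6, 89.9, -127.4]
ft_force: [-0.4, -0.8, 1.5]
finger_gap: 85.6
```

```bash
python3 - <<'E'
from h import *
p,d,c=snap('wrist'); np.savez('wrist.npz',p=p,d=d); save('w1',p)
E
python3 g.py "[(534,306,160),(534,306,38)]"
```

```text
t 1.275 tcp [534.2 306.9 161.6] gap 85.7 F [ 0.2 -0.4  1.3] jaw [-0.038  0.999 -0.001] x [ 0.001 -0.001 -1.   ]
(534, 306, 160) -> [ 0.0016 -0.0009 -0.0002] [0.06 0.04 0.04]
(534, 306, 38) -> [ 0.1236 -0.0009 -0.0003] [0.06 0.04 0.04]
```

View pics/w1.png

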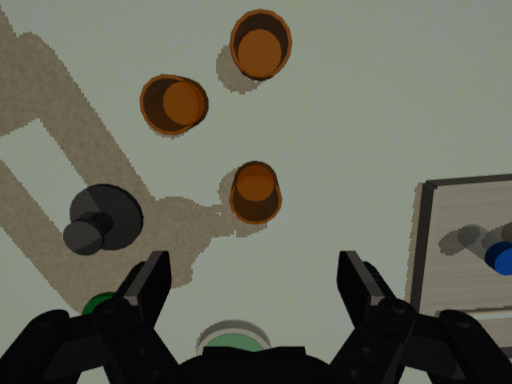

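```bash
python3 - <<'E'
from h import *
c=optics.calibration('wrist')
print(np.round(c['extrinsics'],2).tolist())
print('rim',onz(c,256,198,55),'floor',onz(c,255,182,3))
Z=np.load('wrist.npz');P=cloud(Z['d'],c)
m=(abs(P[...,2]-51)<6)&(P[...,1]<200)&(P[...,1]>110)&(abs(P[...,0]-580)<30)
v,u=np.nonzero(m);print('ped px',u.min(),u.max(),v.min(),v.max(),'P',P[m].mean(0),onz(c,(u.min()+u.max())/2,(v.min()+v.max())/2,50))
v=cv2.cvtColor(Z['p'],cv2.COLOR_RGB2HSV)[...,2]
m=(abs(P[...,0]-534)<40)&(abs(P[...,1]-306)<40)&(P[...,2]>50)&(P[...,2]<65)
print('rim cloud',((P[m].min(0)+P[m].max(0))/2),P[m].mean(0),m.sum())
print('foot',onz(c,107,216,6))
E
```

```text
[[-0.04, -0.95, -0.32, 450.07], [1.0, -0.04, -0.01, 303.65], [-0.0, -0.32, 0.95, 282.03], [0.0, 0.0, 0.0, 1.0]]
rim [532.03214464 308.55228633  55.        ] floor [533.95635103 307.99329684   3.        ]
ped px 63 104 219 255 P [576.31275315 158.11335199  50.42773068] [576.24503467 158.03183678  50.        ]
rim cloud [534.0332329  307.89890355  53.89758653] [533.97209224 307.87903698  54.84735412] 700
foot [575.14340013 158.0477374    6.        ]
```

carry_out(commands=[0.06,0.0005,0,0,0,0,-1,0.11,0.0005,0,0,0,0,-1,0.1255,0.0005,0,0,0,0,-1,0.1255,0.0005,0,0,0,0,1,0.1255,0.0005,0,0,0,0,1,0.1255,0.0005,0,0,0,0,1,0.1255,0.0005,0,0,0,0,1,0.1255,0.0005,0,0,0,0,1], grip_force=25)

```text
time: 2.28
tool_pos: [536.4, 308.5, 39.6]
tcp_rot: [16.9, 89.7, 19.0]
ft_force: [-1.2, 0.2, 7.7]
finger_gap: 43.2
```

```bash
python3 g.py "[(577.5,157.5,150)]"
```

```text
t 2.275 tcp [536.4 308.5  39.6] gap 43.2 F [-1.2  0.2  7.7] jaw [-0.038  0.999  0.002] x [ 0.005  0.002 -1.   ]
(577.5, 157.5, 150) -> [-0.1105 -0.1523  0.036 ] [ 0.07  0.32 -0.1 ]
```

carry_out(commands=[-0.04,0,0,0,0,0,1,-0.09,0,0,0,0,0,1,-0.12,-0.06,0.014,0,0,0,1,-0.12,-0.11,0.028,0,0,0,1,-0.12,-0.1523,0.036,0,0.3,0,1,-0.12,-0.1523,0.036,0,0.3,0,1,-0.12,-0.1523,0.036,0,0.3,0,1,-0.12,-0.1523,0.036,0,0.3,0,1])

```text
time: 3.28
tool_pos: [577.3, 158.6, 159.8]
tcp_rot: [70.8, 89.9, 73.0]
ft_force: [0.2, 0.9, -0.7]
finger_gap: 43.4
```

```bash
python3 g.py "[(577.5,157.5,100)]"; python3 - <<'E'
from h import *
p,d,c=snap('wrist'); np.savez('wrist.npz',p=p,d=d)
q,d2,c2=snap('scene'); np.savez('scene.npz',p=q,d=d2)
a=cv2.resize(q[110:270,250:440],(570,480),interpolation=cv2.INTER_CUBIC)
save('s2',a); save('w2',p)
E
```

```text
t 3.275 tcp [577.3 158.6 159.8] gap 43.4 F [ 0.2  0.9 -0.7] jaw [-0.039  0.999  0.002] x [ 0.001  0.002 -1.   ]
(577.5, 157.5, 100) -> [ 0.0598 -0.0013  0.0001] [ 0.14  0.04 -0.11]
```

View pics/s2.png

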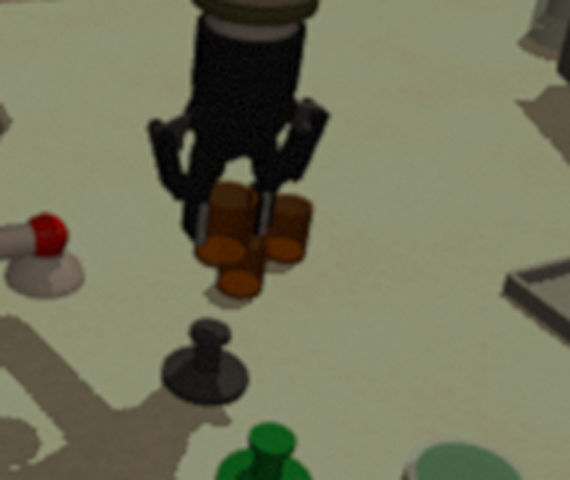

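View pics/w2.png

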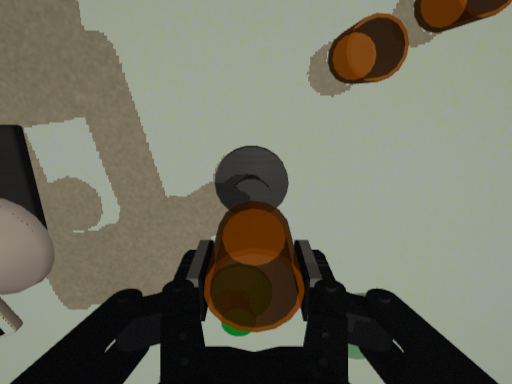

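```bash
python3 - <<'E'
from h import *
c=optics.calibration('wrist')
print('foot',onz(c,252,182,6),'floor',onz(c,254,235,123),'rim',onz(c,254,284,175))
Z=np.load('wrist.npz');P=cloud(Z['d'],c)
m=(abs(P[...,0]-577)<45)&(abs(P[...,1]-158)<26)&(P[...,2]>170)&(P[...,2]<182)
v,u=np.nonzero(m);print(m.sum(),P[m].mean(0),P[m].min(0),P[m].max(0))
m=(abs(P[...,0]-577)<45)&(abs(P[...,1]-158)<45)&(P[...,2]>2)&(P[...,2]<14)
print(P[m].mean(0),P[m].min(0),P[m].max(0))
Z=np.load('scene.npz');c=optics.calibration('scene');P=cloud(Z['d'],c)
k=lambda a,b:(250+a/3,110+b/3)
print('cup bottom scene',onz(c,*k(221,252),120),'ped top',onz(c,*k(210,331),50),'scenecloud',P[int(110+265/3),int(250+221/3)])
E
```

```text
foot [575.49977319 157.01772476   6.        ] floor [573.18658617 158.54577746 123.        ] rim [569.72519029 158.25947131 175.        ]
3790 [573.38707532 158.23034517 174.3121755 ] [551.91041016 132.00457948 170.00354361] [596.7974266  183.95645005 181.99349157]
[566.20247755 155.73574432   9.75757366] [540.93811831 119.5529074    2.00633884] [604.13057233 202.82201806  13.91600467]
cup bottom scene [568.05630597 164.10104366 120.        ] ped top [576.30003395 158.84972576  50.        ] scenecloud [592.89079705 150.73390018 126.85256794]
```

carry_out(commands=[0.03,-0.001,0.003,0,0,0,1,0.055,-0.001,0.003,0,0,0,1,0.064,-0.001,0.003,0,0,0,1,0.064,-0.001,0.003,0,0,0,1,0.064,-0.001,0.003,0,0,0,1])

```text
time: 4.0
tool_pos: [581.1, 158.2, 97.0]
tcp_rot: [41.4, 89.8, 43.6]
ft_force: [-0.2, 0.1, -0.9]
finger_gap: 43.1
```

```bash
python3 g.py "[(580,157.7,89)]"; python3 - <<'E'
from h import *
q,d2,c2=snap('scene'); np.savez('scene.npz',p=q,d=d2)
save('s3',cv2.resize(q[170:270,270:370],(600,600),interpolation=cv2.INTER_CUBIC))
E
```

```text
t 4.0 tcp [581.1 158.2  97. ] gap 43.1 F [-0.2  0.1 -0.9] jaw [-0.04   0.999  0.002] x [ 0.002  0.002 -1.   ]
(580, 157.7, 89) -> [ 0.008  -0.0004 -0.0011] [ 0.17  0.13 -0.12]
```

View pics/s3.png

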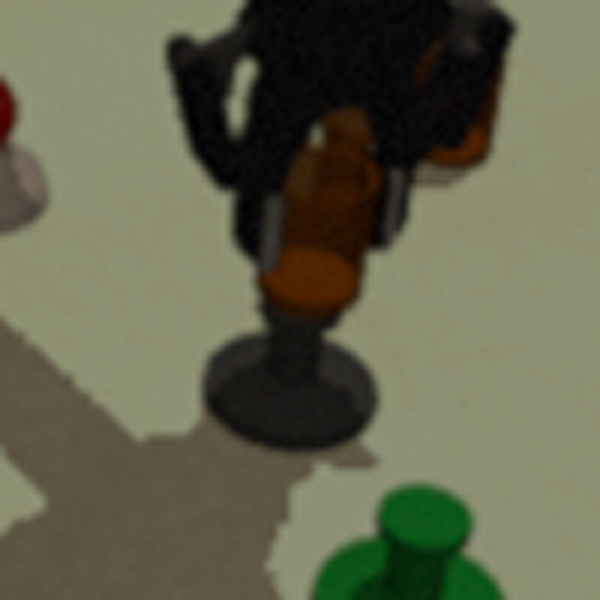

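```bash
python3 - <<'E'
from h import *
c=optics.calibration('scene');k=lambda a,b:(270+a/6,170+b/6)
print('floor',onz(c,*k(311,281),60),'foot',onz(c,*k(290.5,391),5))
E
```

```text
floor [576.52629759 162.44431569  60.        ] foot [577.57511091 158.93362457   5.        ]
```

```bash
python3 - <<'E'
from h import *
c=optics.calibration('scene');K=np.array(c['mtx']);E=np.linalg.inv(c['extrinsics'])
for p in [(577.5,158,5),(577.5,158,50),(577.5,158,57),(577.5,158,60),(577.5,158,112),(577.5,180,60),(577.5,158,105)]:
    q=E[:3,:3]@p+E[:3,3]; u=K[0,0]*q[0]/-q[2]+K[0,2]; v=-K[1,1]*q[1]/-q[2]+K[1,2]; print(p,((u-270)*6).round(),((v-170)*6).round())
p=np.load('scene.npz'); q=p['p'][195:232,305:345]; H=cv2.cvtColor(q,cv2.COLOR_RGB2HSV)
for v in range(0,37,2):
    m=(H[v,:,1]>120)&(H[v,:,0]<20)&(H[v,:,2]>35); u=np.nonzero(m)[0]+305
    if len(u): print(v+195,u.min(),u.max())
d=p['p'][195:245].astype(int).max(2)
for v in range(220,246,3):
    u=np.nonzero(p['p'][v,290:350].max(1)<75)[0]+290
    if len(u): print('dark',v,u.min(),u.max())
E
```

```text
(577.5, 158, 5) 288.0 391.0
(577.5, 158, 50) 299.0 304.0
(577.5, 158, 57) 301.0 290.0
(577.5, 158, 60) 302.0 284.0
(577.5, 158, 112) 315.0 176.0
(577.5, 180, 60) 352.0 276.0
(577.5, 158, 105) 313.0 191.0
195 320 344
197 319 344
199 318 332
201 317 332
203 317 330
205 318 329
207 317 329
209 317 329
211 317 330
213 316 329
215 314 329
217 313 329
219 314 328
221 317 326
dark 220 313 328
dark 223 314 325
dark 226 310 323
dark 229 305 328
dark 232 304 331
dark 235 304 332
dark 238 304 331
dark 241 307 330
dark 244 313 326
```

carry_out(commands=[0.003,-0.002,0,0,0,0,1,0.006,-0.002,0,0,0,0,1,0.0075,-0.002,0,0,0,0,1,0.0085,-0.002,0,0,0,0,1,0.0085,-0.002,0,0,0,0,1])

```text
time: 4.68
tool_pos: [581.4, 156.1, 89.6]
tcp_rot: [36.2, 89.8, 38.4]
ft_force: [-4.2, -1.3, 7.7]
finger_gap: 43.1
```

carry_out(commands=[0,0,0,0,0,0,-0.3,0,0,0,0,0,0,-0.6,0,0,0,0,0,0,-1,0,0,0,0,0,0,-1,0,0,0,0,0,0,-1,-0.02,0,0,0,0,0,-1,-0.06,0,0,0,0,0,-1,-0.12,0,0,0,0,0,-1,-0.17,0,0,0,0,0,-1,-0.17,0,0,0,0,0,-1])

```text
time: 5.92
tool_pos: [583.9, 156.3, 267.9]
tcp_rot: [13.7, 89.1, 16.0]
ft_force: [0.1, 0.2, 0.3]
finger_gap: 85.9
```

```bash
python3 g.py "[(588.5,-121.5,250),(588.5,-121.5,215)]"; python3 - <<'E'
from h import *
q,d2,c2=snap('scene'); p,d,c=snap('wrist'); np.savez('wrist.npz',p=p,d=d);np.savez('scene.npz',p=q,d=d2)
a=cv2.resize(q[170:270,270:370],(384,384),interpolation=cv2.INTER_CUBIC)
save('w4',cv2.resize(np.hstack([a,p]),(800,343)))
P=cloud(d,c); m=(abs(P[...,0]-577)<40)&(abs(P[...,1]-157)<40)&(P[...,2]>98)&(P[...,2]<112)
print('rim',m.sum(),P[m].mean(0),(P[m].min(0)+P[m].max(0))/2,P[m].max(0)-P[m].min(0))
E
```

```text
t 5.925 tcp [583.9 156.3 267.9] gap 85.9 F [0.1 0.2 0.3] jaw [-0.039  0.999  0.004] x [ 0.015  0.004 -1.   ]
(588.5, -121.5, 250) -> [ 0.0168 -0.2778 -0.0066] [ 0.17  0.84 -0.21]
(588.5, -121.5, 215) -> [ 0.0518 -0.2779 -0.0071] [ 0.17  0.84 -0.21]
rim 492 [578.56545251 155.77704014 103.77620629] [578.32597338 156.05426404 102.55385559] [43.85117149 42.89052154  8.76657404]
```

View pics/w4.png

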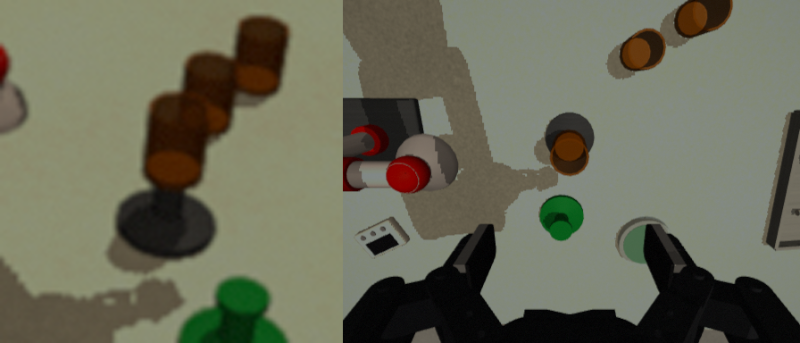

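```bash
python3 - <<'E'
from h import *
c=optics.calibration('wrist');Z=np.load('wrist.npz');p=Z['p']
g=p[110:200,215:295].astype(int); m=(g.max(2)<95); m&=(g.max(2)-g.min(2)<25)
k,L,S,ce=cv2.connectedComponentsWithStats(m.astype(np.uint8)); i=1+S[1:,4].argmax(); print(S[i]+np.array([215,110,0,0,0]))
l,t,w,h,_=S[i]; print('foot',onz(c,215+l+w/2-.5,110+t+w/2*0.95,6))
P=cloud(Z['d'],c)
for n,b in (('knob',(587,-46)),):
  m=(abs(P[...,0]-b[0])<25)&(abs(P[...,1]-b[1])<25)&(P[...,2]>218)&(P[...,2]<232); print(m.sum(),P[m].mean(0) if m.any() else '')
H=cv2.cvtColor(Z['p'],cv2.COLOR_RGB2HSV)
c=optics.calibration('scene');p=np.load('scene.npz')['p']
g=p[215:260,295:345].astype(int); m=(g.max(2)<75)
k,L,S,ce=cv2.connectedComponentsWithStats(m.astype(np.uint8)); i=1+S[1:,4].argmax(); l,t,w,h,_=S[i];print(S[i]);
print('scene foot',onz(c,295+l+w/2-.5,215+t+h-1-w/2*.6,6))
H=cv2.cvtColor(p,cv2.COLOR_RGB2HSV)
m=((H[...,0]<20)&(H[...,1]>120)).astype(np.uint8)[190:232,305:340]
v,u=np.nonzero(m);
for y in (216,218,220,222,224): 
  a=np.nonzero(m[y-190])[0]+305; print(y,a.min() if len(a) else'',a.max() if len(a) else '')
E
```

```text
[ 226  126   56   45 1277]
foot [572.01428554 155.68352583   6.        ]
0 
[  9   0  29  31 561]
scene foot [582.55574146 155.58889344   6.        ]
216 312 328
218 312 328
220 312 328
222 314 327
224 316 324
```

carry_out(commands=[0,-0.06,-0.001,0,0.84,0,1,0,-0.12,-0.003,0,0.84,0,1,0,-0.18,-0.005,0,0.84,0,1,0,-0.24,-0.006,0,0.84,0,1,0,-0.278,-0.0066,0,0.84,0,1,0,-0.278,-0.0066,0,0.84,0,1,0,-0.278,-0.0066,0,0.84,0,1])

```text
time: 6.9
tool_pos: [585.2, -121.6, 259.7]
tcp_rot: [162.0, 89.3, 164.3]
ft_force: [-0.2, 1.1, 0.3]
finger_gap: -0.2
```

```bash
python3 g.py "[(588.5,-121.5,230),(588.5,-121.5,214)]"; python3 - <<'E'
from h import *
t,dt,ct=snap('top'); p,d,c=snap('wrist'); np.savez('wrist.npz',p=p,d=d);np.savez('top.npz',p=t,d=dt)
a=cv2.resize(t[180:230,170:220],(384,384),interpolation=cv2.INTER_CUBIC)
save('w5',cv2.resize(np.hstack([a,p]),(800,343)))
E
```

```text
t 6.9 tcp [ 585.2 -121.6  259.7] gap -0.2 F [-0.2  1.1  0.3] jaw [-0.039  0.999  0.004] x [-0.011  0.003 -1.   ]
(588.5, -121.5, 230) -> [ 0.0297 -0.0001  0.0036] [ 0.15 -0.64 -0.21]
(588.5, -121.5, 214) -> [ 0.0457 -0.0002  0.0038] [ 0.15 -0.64 -0.21]
```

View pics/w5.png

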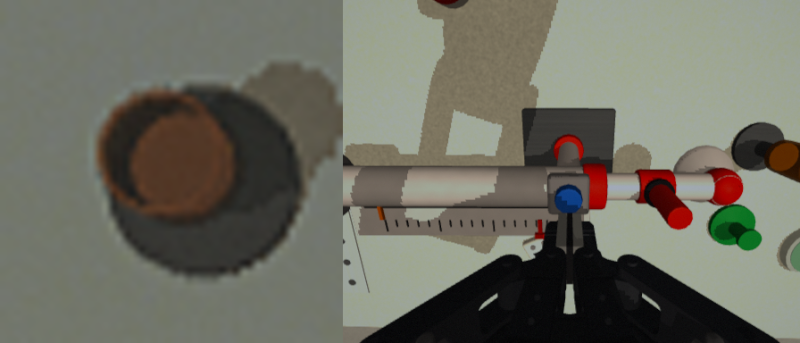

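```bash
python3 - <<'E'
from h import *
ct=optics.calibration('top');c=optics.calibration('wrist');k=lambda a,b:(170+a/6.86-.5,180+b/6.86-.5)
print('floor',onz(ct,*k(183,162),53),'rim',onz(ct,*k(167,153),105),'foot',onz(ct,*k(205,180),6))
W=np.load('wrist.npz');H=cv2.cvtColor(W['p'],cv2.COLOR_RGB2HSV).astype(int);P=cloud(W['d'],c)
m=(H[...,0]>105)&(H[...,0]<125)&(H[...,1]>140)&(H[...,2]>50)
q=m&(P[...,2]>195)&(P[...,2]<206);v,u=np.nonzero(q);print('button',q.sum(),P[q].mean(0),onz(c,(u.min()+u.max())/2,(v.min()+v.max())/2,198))
m=((H[...,0]<4)|(H[...,0]>174))&(H[...,1]>150);q=m&(P[...,2]>218)&(P[...,2]<235);print('knobtop',q.sum(),P[q].mean(0))
m=((H[...,0]<4)|(H[...,0]>174))&(H[...,1]>150);
for n,m in(('mark',m),('pointer',(H[...,0]>6)&(H[...,0]<20)&(H[...,1]>150)&(H[...,2]>90))):
  k,L,S,ce=cv2.connectedComponentsWithStats(m.astype(np.uint8))
  for i in range(1,k):
    if S[i,4]>8: print(n,S[i],onz(c,*ce[i],165).round(1))
E
```

```text
floor [581.18236484 156.84804831  53.        ] rim [579.29657789 153.94661523 105.        ] foot [578.83430025 156.14528521   6.        ]
button 685 [ 585.78960231 -121.76090954  197.95807415] [ 585.37781233 -122.02213688  198.        ]
knobtop 724 [582.50094371 -48.21080106 224.1131948 ]
mark [104   0  25   5  84] [ 449.  -214.6  165. ]
mark [236 150  34  30 434] [ 549.5 -123.1  165. ]
mark [ 268  183   28   51 1065] [584.6 -96.7 165. ]
mark [ 407  188   41   42 1163] [581.5  18.2 165. ]
mark [ 328  190   64   67 2166] [594.8 -34.5 165. ]
mark [215 246  11  22 141] [ 632.9 -146.9  165. ]
pointer [479 161  31  30 670] [552.5  61.7 165. ]
pointer [ 38 231   7  15  60] [ 620.  -293.3  165. ]
```

carry_out(commands=[0.02,0,0.002,0,-0.6,0,1,0.036,0,0.002,0,-0.6,0,1,0.036,0,0.002,0,-0.6,0,1,0.0425,0,0.002,0,-0.6,0,1,0.0455,0,0.002,0,-0.6,0,1,0.0455,0,0.002,0,-0.6,0,1])

```text
time: 7.75
tool_pos: [587.6, -120.6, 215.5]
tcp_rot: [59.3, 89.8, 61.7]
ft_force: [-0.1, 1.3, 3.4]
finger_gap: 0.2
```

```bash
python3 g.py "[(586.5,-121.5,230),(586.5,-121.5,212)]"; cat > kn.py <<'E'
from h import *
t,dt,c=snap('top');H=cv2.cvtColor(t,cv2.COLOR_RGB2HSV).astype(int);P=cloud(dt,c)
m=((H[...,0]<4)|(H[...,0]>174))&(H[...,1]>150)&(dt>0)
for n,lo,hi,x in(('knob',216,235,560),('end',170,190,560)):
    q=m&(P[...,2]>lo)&(P[...,2]<hi)&(P[...,1]>-80); print(n,q.sum(),P[q].mean(0).round(1) if q.any() else '', 'ymax',P[q][:,1].max() if q.any() else'')
E
python3 kn.py
```

```text
t 7.75 tcp [ 587.6 -120.6  215.5] gap 0.2 F [-0.1  1.3  3.4] jaw [-0.041  0.999  0.003] x [ 0.002  0.003 -1.   ]
(586.5, -121.5, 230) -> [-0.0145 -0.0008 -0.0011] [ 0.25  0.1  -0.17]
(586.5, -121.5, 212) -> [ 0.0035 -0.0008 -0.0012] [ 0.25  0.1  -0.17]
knob 48 [584.7 -31.9 226.9] ymax -23.80507112192145
end 165 [580.2  12.3 179.2] ymax 41.57080589304186
```

carry_out(commands=[0.003,0,0,0,0,0,1,0.003,0,0,0,0,0,1,-0.03,0,0,0,0,0,1,-0.06,0,0,0,0,0,-1,-0.06,0,0,0,0,0,-1,-0.06,0,0,0,0,0,-1])

```text
time: 8.55
tool_pos: [587.1, -120.9, 274.5]
tcp_rot: [80.3, 89.8, 82.7]
ft_force: [-0.0, 0.2, -0.2]
finger_gap: 54.5
```

```bash
python3 kn.py; python3 g.py "[(584.8,-21.5,262),(584.8,-21.5,207)]"
```

```text
knob 49 [584.6 -25.2 226.8] ymax -17.557981307221326
end 164 [580.2  18.6 179.4] ymax 50.203819895909064
t 8.6 tcp [ 586.8 -120.8  273.9] gap 61.5 F [-0.6 -0.3  0.2] jaw [-0.041  0.999  0.004] x [-0.001  0.004 -1.   ]
(584.8, -21.5, 262) -> [0.0123 0.0993 0.002 ] [ 0.24 -0.03 -0.21]
(584.8, -21.5, 207) -> [0.0673 0.0991 0.002 ] [ 0.24 -0.03 -0.21]
```

carry_out(commands=[0,0.05,0.001,0,0,0,-1,0,0.0955,0.002,0,0,0,-1,0.01,0.0955,0.002,0,0,0,-1,0.04,0.0955,0.002,0,0,0,-1,0.061,0.0955,0.002,0,0,0,-1,0.061,0.0955,0.002,0,0,0,-1,0.061,0.0955,0.002,0,0,0,1,0.061,0.0955,0.002,0,0,0,1,0.061,0.0955,0.002,0,0,0,1,0.061,0.0955,0.002,0,0,0,1,0.061,0.0955,0.002,0,0,0,1,0.061,0.0955,0.002,0,0,0,1], grip_force=40)

```text
time: 10.1
tool_pos: [585.3, -25.2, 214.0]
tcp_rot: [79.1, 89.8, 81.4]
ft_force: [-0.8, 0.0, 5.5]
finger_gap: 17.1
```

```bash
python3 - <<'E'
from h import *
s=sense();print(s['time'],s['tool_pos'],s['finger_gap'],s['ft_force'])
ax=np.array([-0.0365,0.9993,0])
for n in('scene','top'):
    p,d,c=snap(n);H=cv2.cvtColor(p,cv2.COLOR_RGB2HSV).astype(int);P=cloud(d,c)
    for l,m in(('mark',((H[...,0]<4)|(H[...,0]>174))&(H[...,1]>130)&(H[...,2]>50)),('ptr',(H[...,0]>=7)&(H[...,0]<22)&(H[...,1]>110)&(H[...,2]>70))):
        k,L,S,ce=cv2.connectedComponentsWithStats(m.astype(np.uint8))
        for i in range(1,k):
            q=onz(c,*ce[i],165)
            if S[i,4]>2 and 612<q[0]<650 and -300<q[1]<-100: print(n,l,S[i],q.round(1),(q@ax).round(1))
E
```

```text
10.1 [585.28862869 -25.16413615 214.0403921 ] 17.085720418085604 [-0.82838741  0.0496762   5.5044286 ]
scene mark [192 210   5   6  21] [ 630.2 -145.1  165. ] -168.0
top ptr [380 176   2   6  10] [ 619.1 -270.3  165. ] -292.7
```

carry_out(commands=[0,0.01,0,0,0,0,1,0,0.025,0,0,0,0,1,0,0.04,0,0,0,0,1,0,0.055,0,0,0,0,1,0,0.07,0,0,0,0,1,0,0.085,0,0,0,0,1,0,0.1,0.0005,0,0,0,1,0,0.108,0.0005,0,0,0,1,0,0.112,0.0005,0,0,0,1,0,0.112,0.0005,0,0,0,1])

```text
time: 11.45
tool_pos: [581.1, 87.0, 214.1]
tcp_rot: [84.4, 89.8, 86.8]
ft_force: [4.0, -5.1, 0.5]
finger_gap: 16.9
```

```bash
python3 - <<'E'
from h import *
s=sense();print(s['time'],s['tool_pos'],s['finger_gap'],s['ft_force'])
t,_,_=snap('top'); q,_,_=snap('scene'); np.savez('fin.npz',t=t,q=q)
a=cv2.resize(t[162:187,300:370],(784,280),interpolation=cv2.INTER_CUBIC); b=cv2.resize(q[195:225,150:225],(784,314),interpolation=cv2.INTER_CUBIC)
save('f1',cv2.convertScaleAbs(np.vstack([a,b]),alpha=1.6))
E
```

```text
11.45 [581.11100905  86.99355426 214.10046461] 16.889358669893177 [ 4.01766433 -5.11828348  0.48708577]
```

View pics/f1.png

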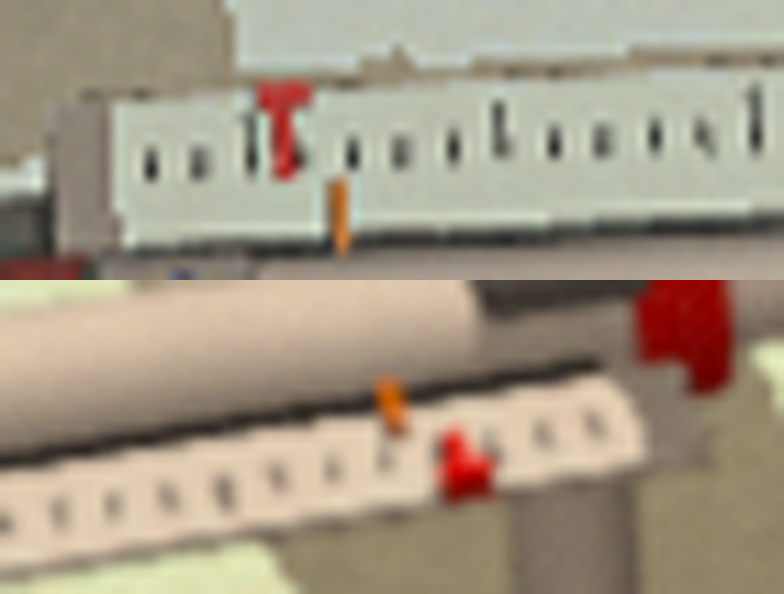

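In the top crop (ticks about 50.5 px per 10 mm), the pointer tip is at x≈335 and the red line at 284, so about 10 mm remain. The scene crop (lower half) gives about 11 mm.

carry_out(commands=[0,0.006,0,0,0,0,1,0,0.0105,0,0,0,0,1,0,0.0105,0,0,0,0,1,0,0.0105,0,0,0,0,1,0,0.0105,0,0,0,0,1,0,0.0105,0,0,0,0,1])

```text
time: 12.3
tool_pos: [580.8, 97.0, 214.1]
tcp_rot: [79.8, 89.9, 82.1]
ft_force: [3.7, -5.6, -1.0]
finger_gap: 16.8
```

```bash
python3 - <<'E'
from h import *
s=sense();print(s['time'],s['tool_pos'],s['finger_gap'],s['ft_force'],s['qd'].round(2))
t,_,_=snap('top'); q,_,_=snap('scene')
a=cv2.resize(t[162:187,300:370],(784,280),interpolation=cv2.INTER_CUBIC); b=cv2.resize(q[150:270,150:370],(576,314),interpolation=cv2.INTER_CUBIC)
b2=cv2.resize(q[195:225,165:185+0],(208,314),interpolation=cv2.INTER_CUBIC)
save('f2',cv2.convertScaleAbs(np.vstack([a,np.hstack([b,b2])]),alpha=1.6))
E
```

```text
12.3 [580.75067515  96.97696539 214.10920865] 16.79313089435389 [ 3.69433036 -5.61666294 -1.02154281] [ 0.02 -0.04  0.04 -0.16  0.07  0.  ]
```

View pics/f2.png

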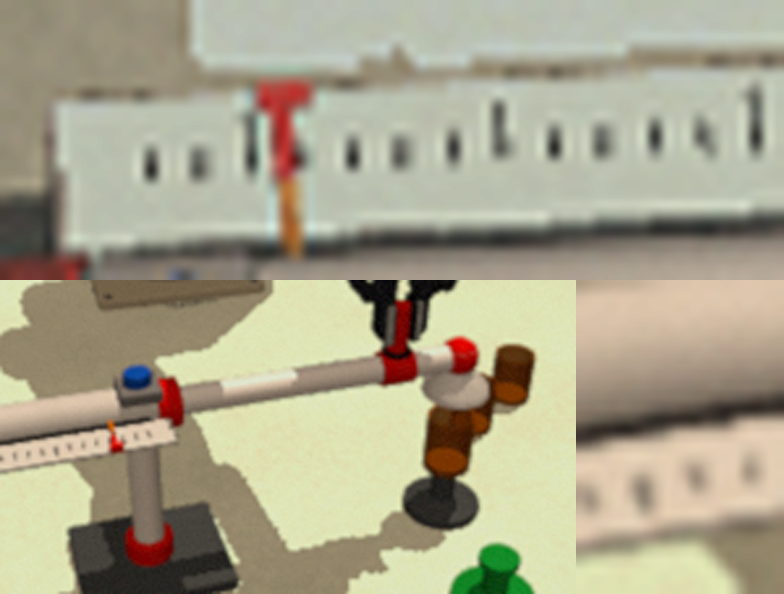

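The pointer is in line with the red mark (top crop x≈288 against 284, under 1 mm). The cup stands upright on the dark pedestal, under the nozzle.

```bash
python3 -c "
from h import *
print(order.hand_in())"
```

```text
the job is handed in; nothing more can be done
None
```

The job is handed in at about 12 s of the 70 s limit. I stood the farthest amber cup on the dark pedestal and let go. I then pressed the lock button and drew the arm out by its knob to the red mark, and I was still holding it when I handed in. The interface gives no verdict.

- **Pointer:** In the last top view it is within about 1 mm of the red mark along the scale, and the scene view agrees.
- **Hold:** The fingers are closed on the knob (16.8 mm gap, 40 N grip set), against about 5.6 N of pull along the arm. The arm was practically still.
- **Cup:** It stands upright on the pedestal under the nozzle in the last scene view. After release, the top camera put it about 1–2.5 mm off the pedestal's centre. One wrist-camera estimate disagreed, at about 6 mm in x. That is still inside the 10 mm limit, and I trusted the fixed cameras more.
- **Timer, bottle and dish:** I steered well clear of all three but did not measure their positions again at the end.

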